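# Tidy the beading bench

### The job

Tidy the beading bench: slide the white divider of the lime tray away from the blue end to make the bay at that end long enough, lay the long bead case flat in it, and stand the thread spool upright in the other bay. Put the turquoise pendant in the pale wooden bowl and the red pendant in the dark clay bowl. Leave the jar and the scissors where they are.

Things in the scene. Friction and masses are not known exactly. Their poses are not given: they have to be found in the camera images.
- tray: Lime-green open organiser tray, fixed to the bench: outside 108 (its x) x 238 (its y) mm, walls 4 mm thick and 30 mm high, floor 4 mm thick; inside 100 x 230 mm. Its +y end wall is blue (33 mm high). Origin at the centre of its underside; z up. A white divider across its width makes two bays along y.
- divider_tab (a point): Centre of the white divider's grip tab: 12 mm thick (tray y), 30 mm wide, from 28 to 54 mm above the tray's underside, over a 4 mm thick wall. Slides along tray y only (push of about 1.5 N) and stays put. In the tray's frame its x is 0, its y from +33 to -42 mm: blue-end bay length = 113 mm - y, other bay = 113 mm + y. Starts at y +33 to +3 mm, where the bead case does not fit.
- wood_bowl: Pale wooden round bowl, loose, 350 g: rim 112 mm across, 34 mm high, flat inside floor about 70 mm across and 6 mm up, wall 5 mm. Origin at the centre of its underside.
- clay_bowl: Dark brown clay round bowl, same shape and size as the wooden one, loose, 350 g. Origin at the centre of its underside.
- bead_case_mid (a point): Centre of a clear square-section bead case with coloured beads inside and orange ends, lying flat: 120 mm long (its x), 24 mm wide, 24 mm high, about 60 g.
- spool_mid (a point): Centre of a spool of purple thread with white flanges and a purple disc on top, standing upright (its z up): 36 mm diameter, 44 mm high, about 50 g.
- turquoise_mid (a point): Centre of a round pendant, a turquoise-coloured stone dome in a brass setting: 36 mm diameter, 26 mm high in all, upright brass side 16 mm high, lying with the stone up, about 40 g. Its side is the grip.
- coral_mid (a point): Centre of a round pendant, a red stone dome in a brass setting, same size as the turquoise one.
- jar: Bystander: amber glass jar with a black lid, 64 mm diameter, 85 mm high, loose. Origin at the centre of its underside. To be left alone.
- scissors: Bystander: scissors with blue handles lying flat, about 160 mm long along its x, up to 11 mm high, loose. Origin near the pivot, on the underside. To be left alone.
Mind the look-alikes: they are no part of the job. Of the things that look like the part that bears bead_case_mid, the smaller one is meant. Of the things that look like the part that bears spool_mid, the smaller one is meant.

How it is judged (in metres and radians):
At the end, for the whole second after the job is handed in: Blue-end bay at least 122 mm long, bead case flat on its floor; spool upright (0.15 rad) on the other bay's floor; turquoise pendant down in the wooden bowl, red one in the clay bowl (within 40 mm of its axis), bowls upright; all at rest (y of divider_tab in the frame of tray below -0.009 m and y of bead_case_mid in the frame of tray between 0.01 and 0.065 m and x of bead_case_mid in the frame of tray between -0.042 and 0.042 m and z of bead_case_mid in the frame of tray below 0.022 m and y of spool_mid in the frame of tray between -0.105 and -0.025 m and x of spool_mid in the frame of tray between -0.038 and 0.038 m and z of spool_mid in the frame of tray below 0.032 m and angle between spool_mid's own z axis and vertical below 0.15 rad and horizontal distance between turquoise_mid and wood_bowl below 0.04 m and z of turquoise_mid in the frame of wood_bowl between 0.005 and 0.036 m and angle between each of wood_bowl, clay_bowl's own z axis and vertical below 0.12 rad and horizontal distance between coral_mid and clay_bowl below 0.04 m and z of coral_mid in the frame of clay_bowl between 0.005 and 0.036 m and linear speed of each of bead_case, spool, turquoise, coral below 0.02 m/s); the robot touches nothing.
It fails at once if the jar is moved by more than 20 mm (distance of jar from where it was at the start of the episode above 0.02 m).
It fails at once if the scissors is moved by more than 20 mm (distance of scissors from where it was at the start of the episode above 0.02 m).
It also fails if it takes over 104 s, if anything falls off the work surface, if the arm or the gripper's body presses on something with over 40 N, if the wrist force passes 120 N, or if a joint passes its speed limit or range.

### The arm

A 6-joint arm with a two-finger parallel gripper is mounted at the origin on the work surface. World frame = base frame: x ahead of the robot, y to its left, z up, the work surface at z = 0. Lengths are in m, angles in degrees, forces in N, time in s.
With the tool pointing down it reaches from about 0.25 to 0.725 m from the base axis. Payload 9.7 kg.
Tool frame: the origin (TCP) lies at the very end of the fingers, on their centre line; the grasp point (between the pads) lies 19 mm behind it; z points along the fingers, y is the line along which they close (so a half turn about z gives the same grasp; the last joint's range is limited). The gripper opens to 85 mm and grips with 20 to 120 N. Pads are 22 mm wide; open, the fingers measure 114 mm over their backs; the gripper's body (76 mm by 85 mm) begins 54 mm behind the grasp point. The pads swing forward as they close: fully open they stand 13 mm farther back than shut.
Start: joints at [69.213, 4.979, 10.078, 95.1, 0, 90], TCP at [0.195, 0.514, 0.231] pointing down, gripper open.
Joint ranges: [-179.16, 179.16], [-48.56, 103.87], [-65.8, 70.77], [-126.05, 130.52], [-82.76, 87.17], [-180, 180]. Speed limits (degrees/s): [127.2, 127.2, 147.25, 180, 180, 180].

### API

Orientations are given as [roll, pitch, yaw] about the fixed x, y, z axes, in that order (R = Rz(yaw) Ry(pitch) Rx(roll)).
In Python, from workcell import telemetry, optics, workorder gives the robot as it stands.
- The arm moves only by the shell command python3 -m handwheel 'ROWS' [FORCE]. ROWS is JSON, a list of rows, each an object of numbers: "tx", "ty", "tz": the shift along the tool's x, y, z in m; "ax", "ay", "az": the turn, a rotation vector about the tool's x, y, z in degrees; "jaw": the gripper command: -1 is shut, 1 is fully open, values between are in proportion. A call has exactly 10 rows; each row shifts and turns the commanded pose from where the row before left it, along the tool's axes as they then stand; what a row does not reach is not made up. A row lasts 1/8 s, in which the tool goes at most 62.5 mm and 10.7 degrees, less where a joint would pass 70% of its speed; a pose out of reach is approached as far as the arm can. A call is refused whole if a number of a shift passes 0.0625 or a number of a turn 10.7, either way. A call with a gripper value outside its range is refused whole. The fingers move at their own pace and stop on an object; FORCE is the grip in N (left out, the last holds). Time passes only in rows, so rows that do not move let the fingers close, or fill a call up. It gives the time, the measured TCP pose, the force, the opening and the grip force at its end, in the units of the state.
- telemetry.get_obs(): the state, without advancing time (a new reading comes with each control period).
- optics.camera(name): name is "scene" or "side" or "wrist"; returns a dict with "color" (480x640x3 uint8, red, green, blue), "K" (3x3 intrinsics, pixels), "k1" (the pictures are not rectified: a ray, as slopes to the right and down, at radius r is drawn at 1 + k1 r^2 times it, then the intrinsics apply), "extrinsics" (4x4, takes a point from camera to world coordinates); the wrist camera has in their place "mount" (4x4, takes a point from camera to tool coordinates, whose origin is the TCP and whose axes are the flange's). Camera axes: x right, y down, z forward; pixel columns grow to the right and rows downward; lengths in m; the calibration is good to about 2 mm. A picture is of the moment at which its call begins: read the wrist's pose just before it. There is no depth.
- workorder.job_done(): hands the job in; it is judged then, once.
The state is a dict: "time": time; "q": joint angles; "qd": joint speeds; "joint_efforts": joint torques, N m; "ee_pos": TCP position; "tcp_rot": TCP orientation; "wrist_force": force on the tool from outside, world axes, zero at the start; "torque": the same for the moment, N m; "opening": finger opening in m; "grasp_force": force on a finger pad.
Only numpy, scipy, OpenCV 4.12 (cv2) and the standard library are available. Lean on these libraries where they do the work, as an engineer would, in place of code of your own. Each camera call takes 0.05 s, during which the arm holds its last target. There are 200 camera calls.

## Working session

There is one attempt and no reset: what is moved stays moved. The work goes in short steps, Python scripts to look and compute and a shell command to move; the robot and the scene stay as the last step left them, time stands still between calls to the robot, and variables do not carry over. Pictures are saved under pics/ and viewed, at most 14 in all, crops included, and the job is handed in when it is done.

```bash
ls; mkdir -p pics; cat > h.py <<'E'
import numpy as np, cv2
from workcell import telemetry, optics, workorder
from scipy.spatial.transform import Rotation as Ro
def shot(n,f=None):
    o=telemetry.get_obs(); c=optics.camera(n)
    if 'mount' in c:
        T=np.eye(4);T[:3,3]=o['ee_pos'];T[:3,:3]=Ro.from_euler('xyz',o['tcp_rot'],degrees=True).as_matrix()
        c['extrinsics']=T@np.array(c['mount'])
    if f: cv2.imwrite('pics/'+f,c['color'][:,:,::-1])
    return c
def rays(c,p):
    K=np.array(c['K']);D=np.array([c['k1'],0,0,0,0.])
    p=np.atleast_2d(np.array(p,float))
    u=cv2.undistortPoints(p[:,None],K,D)[:,0]
    E=np.array(c['extrinsics'])
    return E[:3,3],np.c_[u,np.ones(len(u))]@E[:3,:3].T
def onz(c,p,z):
    o,d=rays(c,p); return o+d*((z-o[2])/d[:,2])[:,None]
E
python3 - <<'E'
from h import *
o=telemetry.get_obs();print(o)
for n in('scene','side','wrist'):
    c=shot(n,n+'0.png');print(n,np.round(c['extrinsics'],3).tolist(),c['K'],c['k1'])
E
```

```text
pics
{'time': 0.0, 'q': array([6.92120067e+01, 5.00919593e+00, 1.00338293e+01, 9.51004036e+01,
       2.25694360e-03, 8.99994524e+01]), 'qd': array([-0.00721537,  0.01796898,  0.08959479,  0.02431267,  0.06426391,
       -0.09843312]), 'joint_efforts': array([-4.48783379e-03, -5.20388210e+01,  4.64800572e+01,  1.63823145e-02,
       -2.41692560e-04,  1.29944021e-05]), 'ee_pos': array([0.19510474, 0.51397288, 0.23059575]), 'tcp_rot': array([-1.79924230e+02, -2.25766576e-03,  1.59212551e+02]), 'wrist_force': array([-0.49736356, -0.28215611, -0.10159485]), 'torque': array([ 0.02156771, -0.02352204, -0.02679736]), 'grasp_force': 0.0, 'opening': 0.08514977029131407}
scene [[0.201, 0.732, -0.651, 1.507], [0.98, -0.155, 0.128, -0.161], [-0.007, -0.663, -0.748, 1.148], [0.0, 0.0, 0.0, 1.0]] [[603.55962826   0.         329.88658953]
 [  0.         603.55962826 251.01907226]
 [  0.           0.           1.        ]] -0.17394919247352958
side [[0.826, -0.359, 0.433, 0.091], [-0.563, -0.498, 0.66, -0.711], [-0.021, -0.789, -0.614, 0.74], [0.0, 0.0, 0.0, 1.0]] [[501.48127131   0.         325.35997057]
 [  0.         501.48127131 241.10838155]
 [  0.           0.           1.        ]] -0.08535924754287738
wrist [[0.355, 0.899, 0.256, 0.131], [0.935, -0.341, -0.097, 0.539], [-0.0, 0.273, -0.962, 0.374], [0.0, 0.0, 0.0, 1.0]] [[353.57999465   0.         322.38615587]
 [  0.         353.57999465 240.43003439]
 [  0.           0.           1.        ]] 0.01739049836723979
```

View pics/scene0.png

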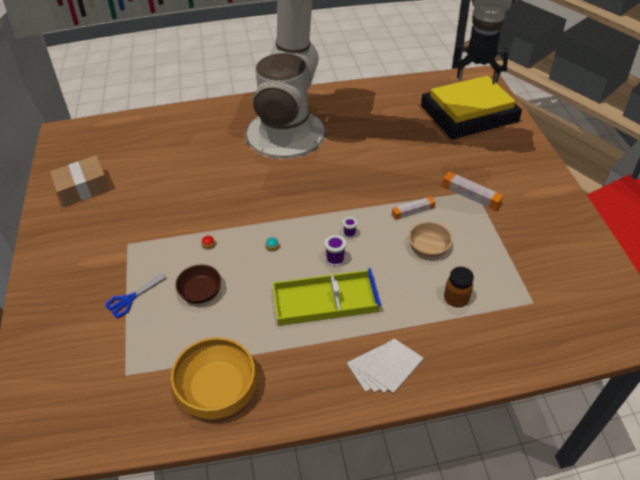

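View pics/side0.png

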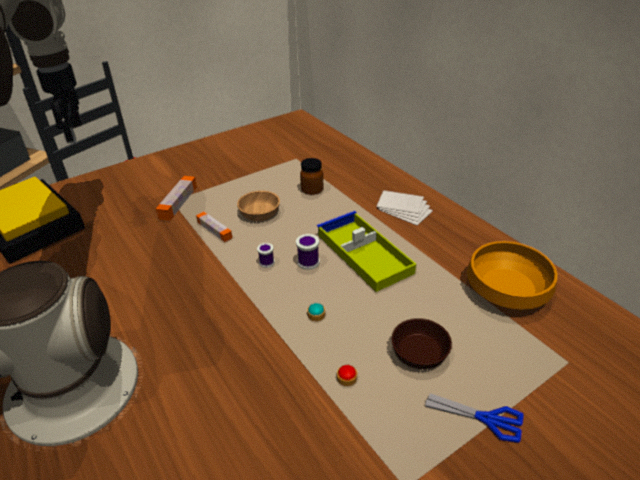

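Scene view: bead cases at (413,208) small and (472,190) large; spools at (349,227) small and (335,250) large. The smaller of each is meant. Red pendant (208,241), turquoise (272,243), clay bowl (198,285), wood bowl (430,240), tray (326,297) with its blue end at (373,287), jar (459,286), scissors (137,295). I'll measure these and enlarge the look-alikes in a crop.

```bash
python3 - <<'E'
from h import *
S=shot('scene');D=shot('side')
cv2.imwrite('pics/crop1.png',cv2.resize(S['color'][165:325,260:510,::-1],(800,512),interpolation=cv2.INTER_CUBIC))
def blobs(c,lo,hi,roi,mn=20):
    h=cv2.cvtColor(c['color'],cv2.COLOR_RGB2HSV);m=cv2.inRange(h,lo,hi)
    k=np.zeros_like(m);x0,y0,x1,y1=roi;k[y0:y1,x0:x1]=255;m&=k
    n,l,s,ce=cv2.connectedComponentsWithStats(m)
    return [(ce[i],s[i],cv2.minAreaRect(np.argwhere(l==i)[:,::-1].astype(np.float32))) for i in range(1,n) if s[i,4]>=mn]
SR=(90,165,540,340);DR=(140,140,560,460)
for nm,lo,hi,z in [('lime',(28,120,80),(42,255,255),.03),('blue',(110,150,60),(125,255,255),.033),('orange',(6,200,120),(14,255,255),.012),('purple',(126,80,30),(150,255,255),.03),('turq',(80,100,60),(98,255,255),.018),('red',(0,180,100),(4,255,255),.018)]:
    for c,R,t in((S,SR,'scene'),(D,DR,'side')):
        for ce,s,r in blobs(c,lo,hi,R):
            b=cv2.boxPoints(r)
            print(nm,t,ce.round(0),s[4],'w',onz(c,ce,z)[0,:2].round(3), 'box',onz(c,b,z)[:,:2].round(3).tolist() if nm in('lime','blue') else '')
E
```

```text
lime scene [323. 298.] 4040 w [ 0.673 -0.015] box [[0.603, -0.125], [0.612, 0.12], [0.738, 0.102], [0.728, -0.13]]
lime side [372. 256.] 2394 w [ 0.647 -0.053] box [[0.609, 0.106], [0.764, 0.169], [0.703, -0.145], [0.578, -0.175]]
blue scene [374. 287.] 112 w [0.671 0.107] box [[0.614, 0.105], [0.613, 0.113], [0.72, 0.109], [0.721, 0.102]]
blue scene [121. 304.] 326 w [ 0.597 -0.484] box [[0.591, -0.524], [0.542, -0.469], [0.594, -0.437], [0.642, -0.491]]
blue side [338. 222.] 283 w [0.658 0.095] box [[0.611, 0.113], [0.718, 0.108], [0.703, 0.075], [0.598, 0.08]]
blue side [502. 422.] 889 w [ 0.554 -0.5  ] box [[0.498, -0.489], [0.548, -0.451], [0.602, -0.505], [0.55, -0.539]]
orange scene [448. 176.] 53 w [0.311 0.421] box 
orange side [188. 177.] 67 w [0.452 0.553] box 
orange side [162. 207.] 71 w [0.337 0.447] box 
orange side [201. 214.] 24 w [0.408 0.353] box 
orange side [225. 232.] 41 w [0.427 0.246] box 
orange side [420. 239.] 20 w [ 0.792 -0.053] box 
orange side [347. 376.] 38 w [ 0.417 -0.272] box 
orange side [367. 455.] 21 w [ 0.354 -0.41 ] box 
purple scene [350. 222.] 34 w [0.447 0.1  ] box 
purple scene [349. 232.] 64 w [0.481 0.092] box 
purple scene [335. 242.] 99 w [0.509 0.048] box 
purple scene [335. 257.] 164 w [0.556 0.039] box 
purple side [307. 240.] 114 w [0.559 0.079] box 
purple side [265. 247.] 50 w [0.466 0.114] box 
purple side [308. 257.] 268 w [0.528 0.027] box 
purple side [266. 259.] 121 w [0.449 0.075] box 
turq scene [271. 242.] 75 w [ 0.463 -0.107] box 
turq side [316. 309.] 136 w [ 0.461 -0.106] box 
red scene [207. 240.] 66 w [ 0.422 -0.268] box 
red side [347. 372.] 185 w [ 0.42  -0.267] box
```

View pics/crop1.png

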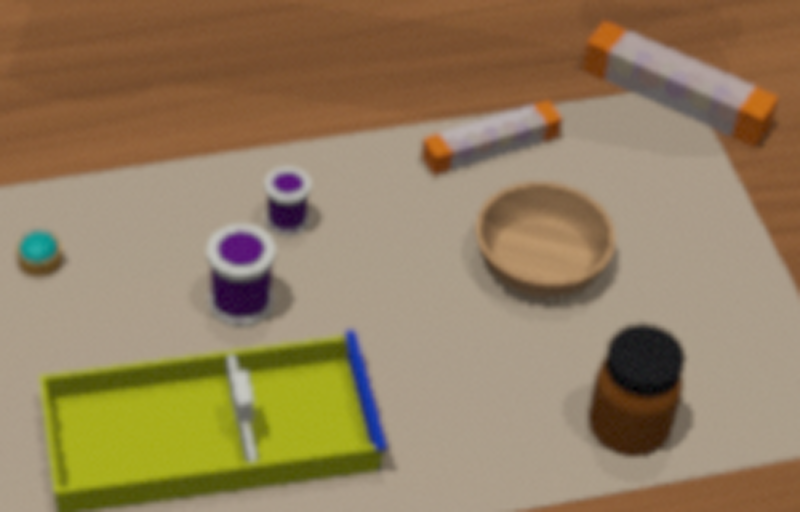

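View pics/wrist0.png

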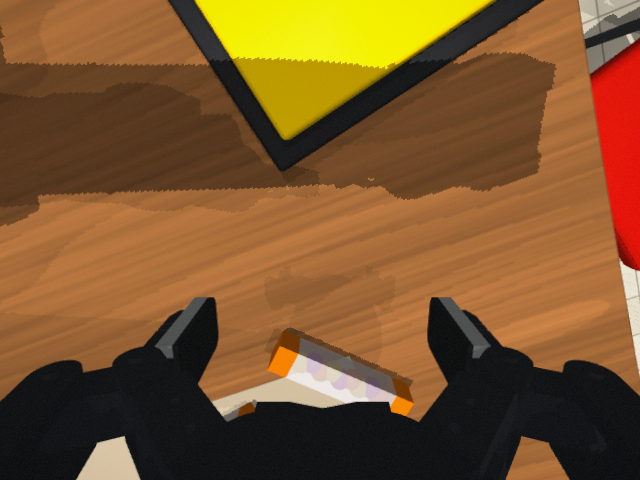

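```bash
python3 - <<'E'
from h import *
S=shot('scene');D=shot('side')
def tri(a,b):
    o,d=rays(S,a);p,e=rays(D,b);d=d[0];e=e[0]
    A=np.c_[d,-e];t=np.linalg.lstsq(A,p-o,rcond=None)[0]
    q=o+d*t[0];r=p+e*t[1];return (q+r)/2,np.linalg.norm(q-r)
for n,a,b,z in[('caseL',(396.6,212.5),(226,234),.014),('caseR',(431.3,202.5),(202,218),.014),('spooltop',(350,222),(265,247),.044),('bigspooltop',(335,242),(307,240),.062),('wood',(430.3,237.5),(259,202),.034),('clay',(198,283),(421,341),.034),('jar',(461.6,275.3),(311,163),.085),('tab',(336,284),(359,234),.05),('turq',(271,242),(316,309),.02),('red',(207,240),(347,372),.02)]:
    q,e=tri(a,b);print(n,q.round(3),round(e,4),onz(S,a,z)[0,:2].round(3),onz(D,b,z)[0,:2].round(3))
E
```

```text
caseL [0.424 0.234 0.014] 0.0004 [0.424 0.234] [0.424 0.234]
caseR [0.404 0.338 0.011] 0.0019 [0.406 0.338] [0.403 0.332]
spooltop [0.461 0.098 0.044] 0.0005 [0.461 0.098] [0.461 0.098]
bigspooltop [0.538 0.043 0.064] 0.0005 [0.537 0.043] [0.539 0.045]
wood [0.545 0.287 0.032] 0.001 [0.546 0.287] [0.543 0.283]
clay [ 0.568 -0.298  0.029] 0.002 [ 0.573 -0.298] [ 0.564 -0.3  ]
jar [0.716 0.301 0.082] 0.0007 [0.718 0.3  ] [0.714 0.296]
tab [0.657 0.016 0.047] 0.0096 [0.655 0.02 ] [0.655 0.008]
turq [ 0.462 -0.107  0.017] 0.002 [ 0.465 -0.108] [ 0.46  -0.109]
red [ 0.421 -0.268  0.017] 0.0015 [ 0.424 -0.269] [ 0.419 -0.269]
```

```bash
cat >> h.py <<'E'
def go(p,yaw):
    """turn az needed, then shift in turned tool frame"""
    o=telemetry.get_obs();d=np.array(p)-o['ee_pos']
    az=-((yaw-o['tcp_rot'][2]+90)%180-90)
    t=Ro.from_euler('xyz',[180,0,yaw if abs(((o['tcp_rot'][2]-az)-yaw+180)%360-180)<90 else yaw+180],degrees=True).inv().apply(d)
    print(yaw,'az',round(az,1),'shift',t.round(4),'at',o['ee_pos'].round(4),o['tcp_rot'].round(1),'q',o['q'].round(0),'t',round(o['time'],2))
E
python3 -m handwheel '[{"az":-9.5,"jaw":1},{"az":-9.5,"jaw":1},{"tx":-0.043,"ty":-0.043,"tz":0.006,"jaw":1},{"tx":-0.043,"ty":-0.043,"tz":0.006,"jaw":1},{"tx":-0.043,"ty":-0.043,"tz":0.006,"jaw":1},{"tx":-0.043,"ty":-0.043,"tz":0.006,"jaw":1},{"tx":-0.043,"ty":-0.043,"tz":0.006,"jaw":1},{"tx":-0.043,"ty":-0.043,"tz":0.006,"jaw":1},{"tx":-0.043,"ty":-0.043,"tz":0.006,"jaw":1},{"tx":-0.043,"ty":-0.043,"tz":0.006,"jaw":1}]' 40
python3 -c "
from h import *
go((.657,.014,.028),178.1)"
```

```text
178.1 az -18.9 shift [-0.4782 -0.4846  0.2031] at [0.1952 0.5141 0.2311] [-180.    -0.   159.2] q [69.  5. 10. 95.  0. 90.] t 0.35$[0]: bad value
```

```bash
python3 -m handwheel '[{"tx":0,"ty":0,"tz":0,"ax":0,"ay":0,"az":-9.5,"jaw":1},{"tx":0,"ty":0,"tz":0,"ax":0,"ay":0,"az":-9.5,"jaw":1},{"tx":-0.043,"ty":-0.043,"tz":0.006,"ax":0,"ay":0,"az":0,"jaw":1},{"tx":-0.043,"ty":-0.043,"tz":0.006,"ax":0,"ay":0,"az":0,"jaw":1},{"tx":-0.043,"ty":-0.043,"tz":0.006,"ax":0,"ay":0,"az":0,"jaw":1},{"tx":-0.043,"ty":-0.043,"tz":0.006,"ax":0,"ay":0,"az":0,"jaw":1},{"tx":-0.043,"ty":-0.043,"tz":0.006,"ax":0,"ay":0,"az":0,"jaw":1},{"tx":-0.043,"ty":-0.043,"tz":0.006,"ax":0,"ay":0,"az":0,"jaw":1},{"tx":-0.043,"ty":-0.043,"tz":0.006,"ax":0,"ay":0,"az":0,"jaw":1},{"tx":-0.043,"ty":-0.043,"tz":0.006,"ax":0,"ay":0,"az":0,"jaw":1}]' 40
python3 -c "
from h import *
go((.657,.014,.028),178.1)"
```

```text
time: 1.6
ee_pos: [0.5295, 0.1579, 0.1832]
tcp_rot: [180.0, 0.0, 178.2]
wrist_force: [0.6, 1.3, 0.7]
opening: 0.0853
grasp_force: 0.0
178.1 az 0.1 shift [-0.1322 -0.1396  0.1552] at [0.5295 0.1579 0.1832] [180.    0.  178.2] q [17.  5.  4. 90.  0. 18.] t 1.6
```

```bash
python3 -m handwheel '[{"tx":-0.033,"ty":-0.035,"tz":0,"ax":0,"ay":0,"az":0,"jaw":1},{"tx":-0.033,"ty":-0.035,"tz":0,"ax":0,"ay":0,"az":0,"jaw":1},{"tx":-0.033,"ty":-0.035,"tz":0,"ax":0,"ay":0,"az":0,"jaw":1},{"tx":-0.033,"ty":-0.035,"tz":0,"ax":0,"ay":0,"az":0,"jaw":1},{"tx":0,"ty":0,"tz":0.02,"ax":0,"ay":0,"az":0,"jaw":1},{"tx":0,"ty":0,"tz":0.02,"ax":0,"ay":0,"az":0,"jaw":1},{"tx":0,"ty":0,"tz":0.02,"ax":0,"ay":0,"az":0,"jaw":1},{"tx":0,"ty":0,"tz":0.02,"ax":0,"ay":0,"az":0,"jaw":1},{"tx":0,"ty":0,"tz":0,"ax":0,"ay":0,"az":0,"jaw":1},{"tx":0,"ty":0,"tz":0,"ax":0,"ay":0,"az":0,"jaw":1}]' 40
python3 -c "
from h import *
shot('wrist','w1.png')
go((.657,.014,.028),178.1)"
```

```text
time: 2.85
ee_pos: [0.6561, 0.0156, 0.1042]
tcp_rot: [180.0, 0.0, 178.2]
wrist_force: [-0.0, 0.4, -0.9]
opening: 0.0854
grasp_force: 0.0
178.1 az 0.1 shift [-0.0007 -0.0016  0.0765] at [0.6563 0.0156 0.1045] [1.800e+02 1.000e-01 1.782e+02] q [ 1. 19. 12. 83. -0.  3.] t 2.9
```

View pics/w1.png

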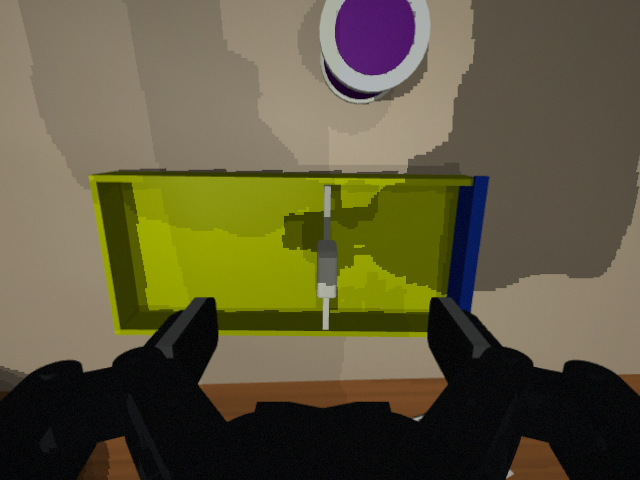

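The wrist view shows the tray square to the tool, its rim corners at (91,177), (488,178) and (119,334). The tab is at (327,262), between the fingers.

```bash
python3 - <<'E'
from h import *
c=shot('wrist')
print(c['extrinsics'][:3,3].round(3))
print('rimL',onz(c,[(91,177),(119,334)],.03).round(4)[:,:2].tolist(),'blue top',onz(c,[(474,177),(488,178)],.033).round(4)[:,:2].tolist(), 'botmid', onz(c,[(326,336),(326,176)],.03).round(4)[:,:2].tolist())
print('tab',onz(c,[(328,241),(327,285)],.054).round(4)[:,:2].tolist())
E
```

```text
[0.587 0.018 0.247]
rimL [[0.6054, -0.1223], [0.712, -0.1256]] blue top [[0.6122, 0.1078], [0.6131, 0.1162]] botmid [[0.7184, 0.0163], [0.609, 0.0194]]
tab [[0.6432, 0.0194], [0.6701, 0.018]]
```

```bash
python3 -m handwheel '[{"tx":-0.005,"ty":0.002,"tz":0.025,"ax":0,"ay":0,"az":0,"jaw":1},{"tx":0,"ty":0,"tz":0.025,"ax":0,"ay":0,"az":0,"jaw":1},{"tx":0,"ty":0,"tz":0.025,"ax":0,"ay":0,"az":0,"jaw":1},{"tx":0,"ty":0,"tz":0,"ax":0,"ay":0,"az":0,"jaw":-1},{"tx":0,"ty":0,"tz":0,"ax":0,"ay":0,"az":0,"jaw":-1},{"tx":0,"ty":0,"tz":0,"ax":0,"ay":0,"az":0,"jaw":-1},{"tx":0,"ty":0,"tz":0,"ax":0,"ay":0,"az":0,"jaw":-1},{"tx":0,"ty":0,"tz":0,"ax":0,"ay":0,"az":0,"jaw":-1},{"tx":0,"ty":0,"tz":0,"ax":0,"ay":0,"az":0,"jaw":-1},{"tx":0,"ty":0,"tz":0,"ax":0,"ay":0,"az":0,"jaw":-1}]' 30
```

```text
time: 4.2
ee_pos: [0.6615, 0.0174, 0.0294]
tcp_rot: [180.0, 0.1, 178.2]
wrist_force: [-0.4, -0.1, 6.2]
opening: 0.011
grasp_force: 32.9
```

```bash
python3 -m handwheel '[{"tx":0,"ty":-0.013,"tz":0,"ax":0,"ay":0,"az":0,"jaw":-1},{"tx":0,"ty":-0.013,"tz":0,"ax":0,"ay":0,"az":0,"jaw":-1},{"tx":0,"ty":-0.013,"tz":0,"ax":0,"ay":0,"az":0,"jaw":-1},{"tx":0,"ty":-0.013,"tz":0,"ax":0,"ay":0,"az":0,"jaw":-1},{"tx":0,"ty":0,"tz":0,"ax":0,"ay":0,"az":0,"jaw":-1},{"tx":0,"ty":0,"tz":0,"ax":0,"ay":0,"az":0,"jaw":0},{"tx":0,"ty":0,"tz":0,"ax":0,"ay":0,"az":0,"jaw":0},{"tx":0,"ty":0,"tz":-0.02,"ax":0,"ay":0,"az":0,"jaw":0},{"tx":0,"ty":0,"tz":-0.04,"ax":0,"ay":0,"az":0,"jaw":1},{"tx":0,"ty":0,"tz":-0.05,"ax":0,"ay":0,"az":0,"jaw":1}]' 30
python3 -c "
from h import *
c=shot('wrist','w2.png')
go((.414,.286,.13),101)"
```

```text
time: 5.45
ee_pos: [0.6588, -0.0344, 0.14]
tcp_rot: [180.0, -0.0, 178.2]
wrist_force: [1.1, 0.7, 0.5]
opening: 0.0769
grasp_force: 0.0
101 az 77.2 shift [ 0.3617 -0.1813  0.0186] at [ 0.661  -0.0345  0.1486] [-180.     0.5  178.2] q [-3. 19. 18. 88.  0. -1.] t 5.5
```

View pics/w2.png

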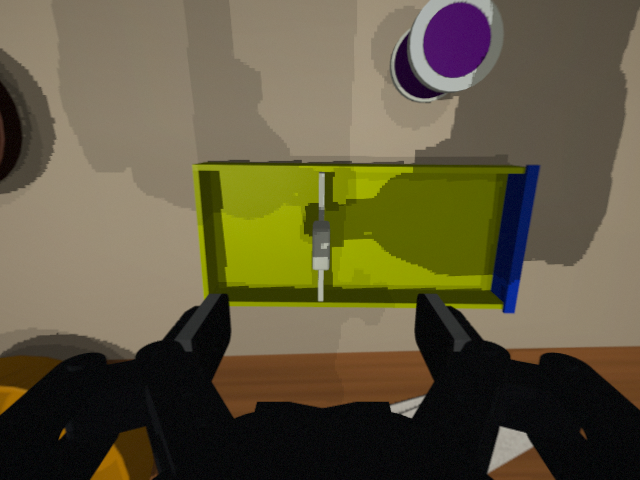

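The divider wall is at column 321, between the lime end (207) and the blue end (522). It moved as planned, to about y -28 mm in the tray frame.

```bash
python3 -m handwheel '[{"tx":0,"ty":0,"tz":0,"ax":0,"ay":0,"az":9.6,"jaw":1},{"tx":0,"ty":0,"tz":0,"ax":0,"ay":0,"az":9.6,"jaw":1},{"tx":0,"ty":0,"tz":0,"ax":0,"ay":0,"az":9.6,"jaw":1},{"tx":0,"ty":0,"tz":0,"ax":0,"ay":0,"az":9.6,"jaw":1},{"tx":0,"ty":0,"tz":0,"ax":0,"ay":0,"az":9.6,"jaw":1},{"tx":0,"ty":0,"tz":0,"ax":0,"ay":0,"az":9.6,"jaw":1},{"tx":0,"ty":0,"tz":0,"ax":0,"ay":0,"az":9.6,"jaw":1},{"tx":0,"ty":0,"tz":0,"ax":0,"ay":0,"az":9.6,"jaw":1},{"tx":0.045,"ty":-0.022,"tz":0,"ax":0,"ay":0,"az":0,"jaw":1},{"tx":0.045,"ty":-0.022,"tz":0,"ax":0,"ay":0,"az":0,"jaw":1}]' 30
python3 -m handwheel '[{"tx":0.05,"ty":-0.025,"tz":0,"ax":0,"ay":0,"az":0,"jaw":1},{"tx":0.05,"ty":-0.025,"tz":0,"ax":0,"ay":0,"az":0,"jaw":1},{"tx":0.05,"ty":-0.025,"tz":0,"ax":0,"ay":0,"az":0,"jaw":1},{"tx":0.05,"ty":-0.025,"tz":0,"ax":0,"ay":0,"az":0,"jaw":1},{"tx":0.04,"ty":-0.02,"tz":0,"ax":0,"ay":0,"az":0,"jaw":1},{"tx":0.01,"ty":-0.006,"tz":0,"ax":0,"ay":0,"az":0,"jaw":1},{"tx":0,"ty":0,"tz":0,"ax":0,"ay":0,"az":0,"jaw":1},{"tx":0,"ty":0,"tz":0,"ax":0,"ay":0,"az":0,"jaw":1},{"tx":0,"ty":0,"tz":0,"ax":0,"ay":0,"az":0,"jaw":1},{"tx":0,"ty":0,"tz":0,"ax":0,"ay":0,"az":0,"jaw":1}]' 30
python3 - <<'E'
from h import *
c=shot('wrist','w3.png')
go((.414,.286,.002),101)
h=cv2.cvtColor(c['color'],cv2.COLOR_RGB2HSV);m=cv2.inRange(h,(5,190,60),(16,255,255))
n,l,s,ce=cv2.connectedComponentsWithStats(m)
for i in range(1,n):
    if s[i,4]>60: print(s[i],ce[i].round(0),onz(c,ce[i],.016).round(3))
E
```

```text
time: 6.75
ee_pos: [0.5979, 0.0456, 0.1392]
tcp_rot: [179.9, -0.0, 101.4]
wrist_force: [-0.1, 1.4, 1.4]
opening: 0.0852
grasp_force: 0.0
time: 8.0
ee_pos: [0.4258, 0.2645, 0.1382]
tcp_rot: [-180.0, 0.0, 101.3]
wrist_force: [-0.6, 0.1, 0.6]
opening: 0.0857
grasp_force: 0.0
101 az 0.4 shift [ 0.0232 -0.0074  0.1362] at [0.4257 0.2646 0.1382] [-180.     0.   101.4] q [ 32.  -3.  -8.  85.  -0. 111.] t 8.05
[215   0  47  29 807] [239.  10.] [[0.344 0.401 0.016]]
[298 121  34  23 776] [315. 132.] [[0.406 0.337 0.016]]
[299 264  30  19 544] [314. 273.] [[0.426 0.231 0.016]]
```

View pics/w3.png

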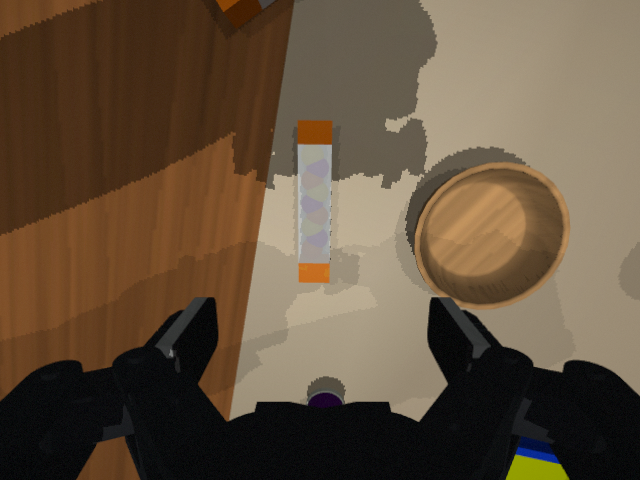

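Case ends are at (315,132) and (314,273), aligned with the tool. The wooden bowl is at (492,235), clear of the fingers.

```bash
python3 -m handwheel '[{"tx":0.021,"ty":-0.006,"tz":0.03,"ax":0,"ay":0,"az":0,"jaw":1},{"tx":0,"ty":0,"tz":0.04,"ax":0,"ay":0,"az":0,"jaw":1},{"tx":0,"ty":0,"tz":0.04,"ax":0,"ay":0,"az":0,"jaw":1},{"tx":0,"ty":0,"tz":0.025,"ax":0,"ay":0,"az":0,"jaw":0.2},{"tx":0,"ty":0,"tz":0,"ax":0,"ay":0,"az":0,"jaw":-1},{"tx":0,"ty":0,"tz":0,"ax":0,"ay":0,"az":0,"jaw":-1},{"tx":0,"ty":0,"tz":0,"ax":0,"ay":0,"az":0,"jaw":-1},{"tx":0,"ty":0,"tz":0,"ax":0,"ay":0,"az":0,"jaw":-1},{"tx":0,"ty":0,"tz":0,"ax":0,"ay":0,"az":0,"jaw":-1},{"tx":0,"ty":0,"tz":0,"ax":0,"ay":0,"az":0,"jaw":-1}]' 35
python3 -c "
from h import *
go((.6645,.039,.13),88.2)"
```

```text
time: 9.3
ee_pos: [0.4163, 0.2851, 0.0049]
tcp_rot: [179.9, -0.1, 101.4]
wrist_force: [0.3, -1.0, 7.4]
opening: 0.0231
grasp_force: 35.8
88.2 az 13.2 shift [-0.2381  0.2558 -0.1251] at [0.4163 0.2851 0.0049] [ 1.799e+02 -1.000e-01  1.014e+02] q [ 34.   1. -20.  70.  -0. 113.] t 9.3
```

```bash
python3 -m handwheel '[{"tx":0,"ty":0,"tz":-0.03,"ax":0,"ay":0,"az":0,"jaw":-1},{"tx":0,"ty":0,"tz":-0.05,"ax":0,"ay":0,"az":0,"jaw":-1},{"tx":0,"ty":0,"tz":-0.045,"ax":0,"ay":0,"az":0,"jaw":-1},{"tx":0,"ty":0,"tz":0,"ax":0,"ay":0,"az":6.6,"jaw":-1},{"tx":0,"ty":0,"tz":0,"ax":0,"ay":0,"az":6.6,"jaw":-1},{"tx":-0.03,"ty":0.032,"tz":0,"ax":0,"ay":0,"az":0,"jaw":-1},{"tx":-0.04,"ty":0.043,"tz":0,"ax":0,"ay":0,"az":0,"jaw":-1},{"tx":-0.04,"ty":0.043,"tz":0,"ax":0,"ay":0,"az":0,"jaw":-1},{"tx":-0.04,"ty":0.043,"tz":0,"ax":0,"ay":0,"az":0,"jaw":-1},{"tx":-0.04,"ty":0.043,"tz":0,"ax":0,"ay":0,"az":0,"jaw":-1}]' 35
python3 -m handwheel '[{"tx":-0.034,"ty":0.037,"tz":0,"ax":0,"ay":0,"az":0,"jaw":-1},{"tx":-0.014,"ty":0.015,"tz":0,"ax":0,"ay":0,"az":0,"jaw":-1},{"tx":0,"ty":0,"tz":0.03,"ax":0,"ay":0,"az":0,"jaw":-1},{"tx":0,"ty":0,"tz":0.03,"ax":0,"ay":0,"az":0,"jaw":-1},{"tx":0,"ty":0,"tz":0,"ax":0,"ay":0,"az":0,"jaw":-1},{"tx":0,"ty":0,"tz":0,"ax":0,"ay":0,"az":0,"jaw":-1},{"tx":0,"ty":0,"tz":0,"ax":0,"ay":0,"az":0,"jaw":-1},{"tx":0,"ty":0,"tz":0,"ax":0,"ay":0,"az":0,"jaw":-1},{"tx":0,"ty":0,"tz":0,"ax":0,"ay":0,"az":0,"jaw":-1},{"tx":0,"ty":0,"tz":0,"ax":0,"ay":0,"az":0,"jaw":-1}]' 35
python3 -c "
from h import *
c=shot('wrist','w4.png')
go((.6645,.038,.009),88.2)"
```

```text
time: 10.55
ee_pos: [0.6147, 0.0867, 0.1289]
tcp_rot: [179.9, -0.0, 88.2]
wrist_force: [0.7, 0.5, -0.9]
opening: 0.023
grasp_force: 34.9
time: 11.8
ee_pos: [0.6639, 0.0387, 0.0685]
tcp_rot: [180.0, -0.0, 88.2]
wrist_force: [0.1, -0.5, -0.8]
opening: 0.0232
grasp_force: 34.9
88.2 az 0.0 shift [-0.0006  0.0007  0.0593] at [0.6638 0.0386 0.0683] [180.    0.   88.2] q [ 3. 21. 10. 80. -0. 95.] t 11.85
```

View pics/w4.png

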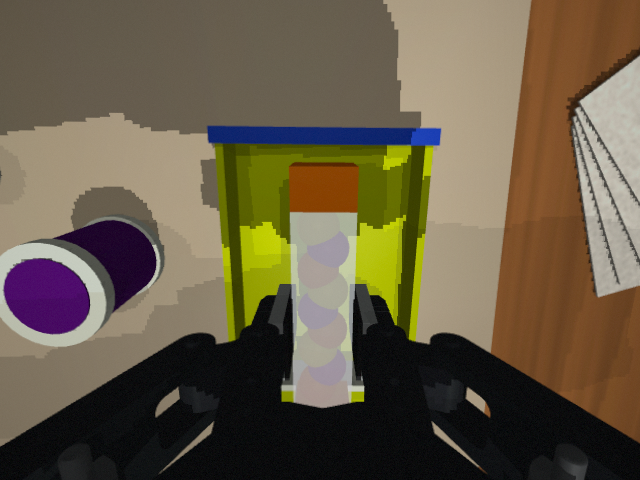

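The case is square in the blue-end bay, below the blue wall at row 135 and centred between the side walls. Lowering it.

```bash
python3 -m handwheel '[{"tx":0,"ty":0,"tz":0.02,"ax":0,"ay":0,"az":0,"jaw":-1},{"tx":0,"ty":0,"tz":0.02,"ax":0,"ay":0,"az":0,"jaw":-1},{"tx":0,"ty":0,"tz":0.012,"ax":0,"ay":0,"az":0,"jaw":-1},{"tx":0,"ty":0,"tz":0.007,"ax":0,"ay":0,"az":0,"jaw":-1},{"tx":0,"ty":0,"tz":0,"ax":0,"ay":0,"az":0,"jaw":-1},{"tx":0,"ty":0,"tz":0,"ax":0,"ay":0,"az":0,"jaw":-0.1},{"tx":0,"ty":0,"tz":0,"ax":0,"ay":0,"az":0,"jaw":-0.1},{"tx":0,"ty":0,"tz":-0.02,"ax":0,"ay":0,"az":0,"jaw":-0.1},{"tx":0,"ty":0,"tz":-0.05,"ax":0,"ay":0,"az":0,"jaw":-0.1},{"tx":0,"ty":0,"tz":-0.06,"ax":0,"ay":0,"az":0,"jaw":1}]' 35
python3 -c "
from h import *
go((.461,.098,.13),88.2)"
```

```text
time: 13.1
ee_pos: [0.6633, 0.0386, 0.1414]
tcp_rot: [-180.0, 0.0, 88.2]
wrist_force: [0.7, 0.2, 0.4]
opening: 0.0551
grasp_force: 0.0
88.2 az 0.0 shift [ 0.053  -0.204   0.0114] at [0.6633 0.0386 0.1414] [-180.     0.    88.2] q [ 3. 20. 18. 88. -0. 95.] t 13.1
```

```bash
python3 -m handwheel '[{"tx":0.003,"ty":-0.041,"tz":0,"ax":0,"ay":0,"az":0,"jaw":1},{"tx":0.003,"ty":-0.041,"tz":0,"ax":0,"ay":0,"az":0,"jaw":1},{"tx":0.003,"ty":-0.041,"tz":0,"ax":0,"ay":0,"az":0,"jaw":1},{"tx":0.003,"ty":-0.041,"tz":0,"ax":0,"ay":0,"az":0,"jaw":1},{"tx":0.003,"ty":-0.041,"tz":0,"ax":0,"ay":0,"az":0,"jaw":1},{"tx":0,"ty":0,"tz":0,"ax":0,"ay":0,"az":0,"jaw":1},{"tx":0,"ty":0,"tz":0,"ax":0,"ay":0,"az":0,"jaw":1},{"tx":0,"ty":0,"tz":0,"ax":0,"ay":0,"az":0,"jaw":1},{"tx":0,"ty":0,"tz":0,"ax":0,"ay":0,"az":0,"jaw":1},{"tx":0,"ty":0,"tz":0,"ax":0,"ay":0,"az":0,"jaw":1}]' 35
python3 - <<'E'
from h import *
c=shot('wrist','w5.png')
h=cv2.cvtColor(c['color'],cv2.COLOR_RGB2HSV);m=cv2.inRange(h,(126,80,30),(150,255,255))
n,l,s,ce=cv2.connectedComponentsWithStats(m)
for i in range(1,n):
    if s[i,4]>60: print(s[i],ce[i].round(0),onz(c,ce[i],.044).round(3))
go((.461,.098,.005),88.2)
E
```

```text
time: 14.35
ee_pos: [0.4596, 0.06, 0.139]
tcp_rot: [-180.0, 0.0, 88.2]
wrist_force: [-0.3, 0.2, 0.8]
opening: 0.0852
grasp_force: 0.0
[ 305  169   38   39 1162] [324. 188.] [[0.462 0.098 0.044]]
[ 394  220   57   52 1059] [414. 237.] [[0.524 0.062 0.044]]
[ 417  245   57   53 2324] [445. 271.] [[0.547 0.036 0.044]]
88.2 az 0.0 shift [0.0381 0.0003 0.1341] at [0.4595 0.06   0.1391] [-180.     0.    88.2] q [  7.  -8. -13.  85.   0.  99.] t 14.4
```

View pics/w5.png

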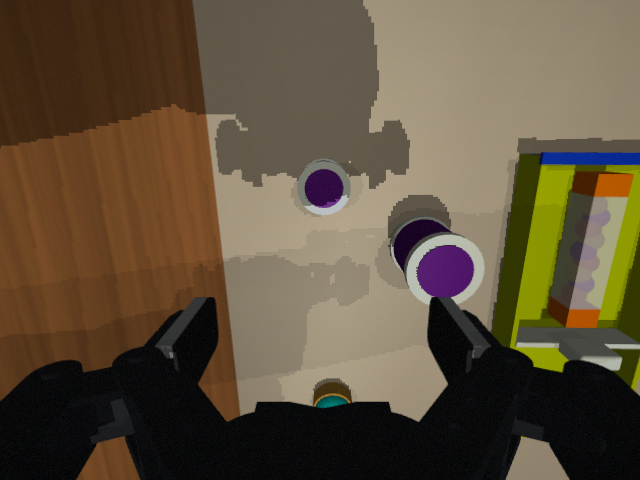

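The case lies in the bay between the divider and the blue wall. The small spool is at (324,188), which gives (0.462, 0.098). The big spool at (445,271) stays clear of the fingers.

```bash
python3 -m handwheel '[{"tx":0.038,"ty":0.002,"tz":0,"ax":0,"ay":0,"az":0,"jaw":1},{"tx":0,"ty":0,"tz":0.045,"ax":0,"ay":0,"az":0,"jaw":1},{"tx":0,"ty":0,"tz":0.045,"ax":0,"ay":0,"az":0,"jaw":1},{"tx":0,"ty":0,"tz":0.03,"ax":0,"ay":0,"az":0,"jaw":1},{"tx":0,"ty":0,"tz":0.012,"ax":0,"ay":0,"az":0,"jaw":-1},{"tx":0,"ty":0,"tz":0,"ax":0,"ay":0,"az":0,"jaw":-1},{"tx":0,"ty":0,"tz":0,"ax":0,"ay":0,"az":0,"jaw":-1},{"tx":0,"ty":0,"tz":0,"ax":0,"ay":0,"az":0,"jaw":-1},{"tx":0,"ty":0,"tz":0,"ax":0,"ay":0,"az":0,"jaw":-1},{"tx":0,"ty":0,"tz":0,"ax":0,"ay":0,"az":0,"jaw":-1}]' 30
python3 -c "
from h import *
go((.661,-.079,.14),88.2)"
```

```text
time: 15.65
ee_pos: [0.4634, 0.0981, 0.0085]
tcp_rot: [179.9, -0.0, 88.2]
wrist_force: [0.4, 0.1, 6.4]
opening: 0.0341
grasp_force: 29.5
88.2 az 0.0 shift [-0.1708  0.2031 -0.1315] at [0.4634 0.0981 0.0085] [179.9  -0.   88.2] q [ 12.  -4. -24.  70.  -0. 104.] t 15.65
```

```bash
python3 -m handwheel '[{"tx":0,"ty":0,"tz":-0.03,"ax":0,"ay":0,"az":0,"jaw":-1},{"tx":0,"ty":0,"tz":-0.05,"ax":0,"ay":0,"az":0,"jaw":-1},{"tx":0,"ty":0,"tz":-0.05,"ax":0,"ay":0,"az":0,"jaw":-1},{"tx":-0.021,"ty":0.025,"tz":0,"ax":0,"ay":0,"az":0,"jaw":-1},{"tx":-0.032,"ty":0.038,"tz":0,"ax":0,"ay":0,"az":0,"jaw":-1},{"tx":-0.032,"ty":0.038,"tz":0,"ax":0,"ay":0,"az":0,"jaw":-1},{"tx":-0.032,"ty":0.038,"tz":0,"ax":0,"ay":0,"az":0,"jaw":-1},{"tx":-0.032,"ty":0.038,"tz":0,"ax":0,"ay":0,"az":0,"jaw":-1},{"tx":-0.021,"ty":0.026,"tz":0,"ax":0,"ay":0,"az":0,"jaw":-1},{"tx":0,"ty":0,"tz":0.04,"ax":0,"ay":0,"az":0,"jaw":-1}]' 30
python3 -c "
from h import *
go((.661,-.079,.0125),88.2)"
```

```text
time: 16.9
ee_pos: [0.6634, -0.0804, 0.0994]
tcp_rot: [179.7, 0.0, 88.1]
wrist_force: [0.0, 1.2, -0.1]
opening: 0.0344
grasp_force: 30.2
88.2 az -0.1 shift [ 0.0013 -0.0025  0.0869] at [ 0.6634 -0.0804  0.0994] [179.7   0.   88.1] q [-7. 20. 14. 83. -0. 85.] t 16.9
```

```bash
python3 -m handwheel '[{"tx":0.001,"ty":-0.002,"tz":0.03,"ax":0,"ay":0,"az":0,"jaw":-1},{"tx":0,"ty":0,"tz":0.025,"ax":0,"ay":0,"az":0,"jaw":-1},{"tx":0,"ty":0,"tz":0.015,"ax":0,"ay":0,"az":0,"jaw":-1},{"tx":0,"ty":0,"tz":0.01,"ax":0,"ay":0,"az":0,"jaw":-1},{"tx":0,"ty":0,"tz":0.004,"ax":0,"ay":0,"az":0,"jaw":-1},{"tx":0,"ty":0,"tz":0,"ax":0,"ay":0,"az":0,"jaw":-1},{"tx":0,"ty":0,"tz":0,"ax":0,"ay":0,"az":0,"jaw":-1},{"tx":0,"ty":0,"tz":0,"ax":0,"ay":0,"az":0,"jaw":-1},{"tx":0,"ty":0,"tz":0,"ax":0,"ay":0,"az":0,"jaw":-1},{"tx":0,"ty":0,"tz":0,"ax":0,"ay":0,"az":0,"jaw":-1}]' 30
python3 -c "
from h import *
go((.661,-.079,.0125),88.2)"
```

```text
time: 18.15
ee_pos: [0.6582, -0.0773, 0.0134]
tcp_rot: [180.0, 0.0, 88.2]
wrist_force: [-0.1, -0.4, -0.8]
opening: 0.0346
grasp_force: 30.2
88.2 az 0.0 shift [-0.0016  0.0028  0.0009] at [ 0.6582 -0.0773  0.0134] [180.    0.   88.2] q [-7. 22.  6. 74. -0. 85.] t 18.15
```

Spool about 1 mm above the floor; lower, release, retreat.

```bash
python3 -m handwheel '[{"tx":0,"ty":0.002,"tz":0.001,"ax":0,"ay":0,"az":0,"jaw":-1},{"tx":0,"ty":0,"tz":0,"ax":0,"ay":0,"az":0,"jaw":-0.05},{"tx":0,"ty":0,"tz":0,"ax":0,"ay":0,"az":0,"jaw":0.15},{"tx":0,"ty":0,"tz":0,"ax":0,"ay":0,"az":0,"jaw":0.15},{"tx":0,"ty":0,"tz":-0.015,"ax":0,"ay":0,"az":0,"jaw":0.15},{"tx":0,"ty":0,"tz":-0.03,"ax":0,"ay":0,"az":0,"jaw":0.15},{"tx":0,"ty":0,"tz":-0.05,"ax":0,"ay":0,"az":0,"jaw":0.15},{"tx":0,"ty":0,"tz":-0.03,"ax":0,"ay":0,"az":0,"jaw":1},{"tx":0,"ty":0,"tz":0,"ax":0,"ay":0,"az":0,"jaw":1},{"tx":0.05,"ty":0,"tz":0,"ax":0,"ay":0,"az":0,"jaw":1}]' 30
python3 -c "
from h import *
go((.462,-.142,.13),88.2)"
```

```text
time: 19.4
ee_pos: [0.6618, -0.0293, 0.1374]
tcp_rot: [180.0, 0.0, 88.0]
wrist_force: [0.9, 1.5, -0.2]
opening: 0.0856
grasp_force: 0.0
88.2 az -0.2 shift [-0.1189 -0.1962  0.0074] at [ 0.6618 -0.0293  0.1374] [180.   0.  88.] q [-3. 20. 17. 87. -0. 90.] t 19.4
```

```bash
python3 -m handwheel '[{"tx":-0.024,"ty":-0.039,"tz":0,"ax":0,"ay":0,"az":0,"jaw":1},{"tx":-0.024,"ty":-0.039,"tz":0,"ax":0,"ay":0,"az":0,"jaw":1},{"tx":-0.024,"ty":-0.039,"tz":0,"ax":0,"ay":0,"az":0,"jaw":1},{"tx":-0.024,"ty":-0.039,"tz":0,"ax":0,"ay":0,"az":0,"jaw":1},{"tx":-0.024,"ty":-0.039,"tz":0,"ax":0,"ay":0,"az":0,"jaw":1},{"tx":0,"ty":0,"tz":0,"ax":0,"ay":0,"az":0,"jaw":1},{"tx":0,"ty":0,"tz":0,"ax":0,"ay":0,"az":0,"jaw":1},{"tx":0,"ty":0,"tz":0,"ax":0,"ay":0,"az":0,"jaw":1},{"tx":0,"ty":0,"tz":0,"ax":0,"ay":0,"az":0,"jaw":1},{"tx":0,"ty":0,"tz":0,"ax":0,"ay":0,"az":0,"jaw":1}]' 30
python3 - <<'E'
from h import *
c=shot('wrist','w6.png')
h=cv2.cvtColor(c['color'],cv2.COLOR_RGB2HSV);m=cv2.inRange(h,(80,100,60),(98,255,255))
n,l,s,ce=cv2.connectedComponentsWithStats(m)
for i in range(1,n):
    if s[i,4]>60:
        p=onz(c,ce[i],.019)[0];print(s[i],ce[i].round(0),p.round(3)); go((p[0],p[1],.003),88.2)
E
```

```text
time: 20.65
ee_pos: [0.4634, -0.1409, 0.137]
tcp_rot: [-180.0, -0.0, 88.2]
wrist_force: [0.1, -0.3, -0.3]
opening: 0.0854
grasp_force: 0.0
[ 300  165   43   44 1442] [321. 187.] [ 0.464 -0.104  0.019]
88.2 az 0.0 shift [ 0.0366 -0.0002  0.1341] at [ 0.4633 -0.141   0.1371] [-180.    -0.    88.2] q [-17.  -5. -10.  85.   0.  75.] t 20.7
```

View pics/w6.png

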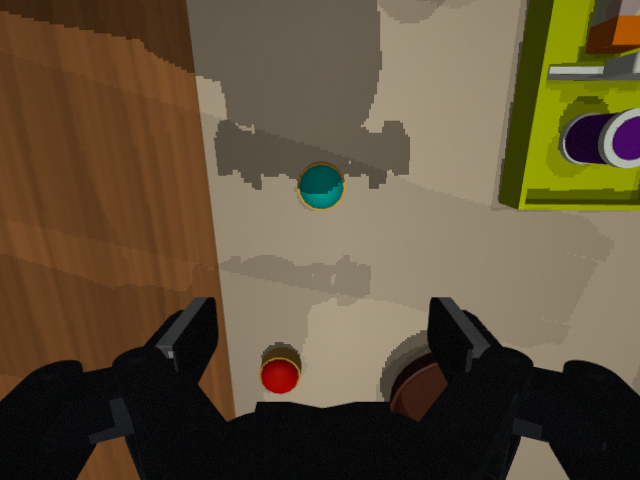

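The spool is standing in the lime-end bay at (605,138). The turquoise pendant is at (321,187).

```bash
python3 -m handwheel '[{"tx":0.036,"ty":0,"tz":0,"ax":0,"ay":0,"az":0,"jaw":1},{"tx":0,"ty":0,"tz":0.045,"ax":0,"ay":0,"az":0,"jaw":1},{"tx":0,"ty":0,"tz":0.045,"ax":0,"ay":0,"az":0,"jaw":1},{"tx":0,"ty":0,"tz":0.03,"ax":0,"ay":0,"az":0,"jaw":1},{"tx":0,"ty":0,"tz":0.014,"ax":0,"ay":0,"az":0,"jaw":0.2},{"tx":0,"ty":0,"tz":0,"ax":0,"ay":0,"az":0,"jaw":-1},{"tx":0,"ty":0,"tz":0,"ax":0,"ay":0,"az":0,"jaw":-1},{"tx":0,"ty":0,"tz":0,"ax":0,"ay":0,"az":0,"jaw":-1},{"tx":0,"ty":0,"tz":0,"ax":0,"ay":0,"az":0,"jaw":-1},{"tx":0,"ty":0,"tz":0,"ax":0,"ay":0,"az":0,"jaw":-1}]' 30
python3 -c "
from h import *
go((.545,.286,.13),88.2)"
```

```text
time: 21.95
ee_pos: [0.4653, -0.1055, 0.0047]
tcp_rot: [179.9, 0.0, 88.2]
wrist_force: [-0.1, -0.4, 6.6]
opening: 0.0347
grasp_force: 30.5
88.2 az 0.0 shift [ 0.3938  0.0674 -0.1253] at [ 0.4653 -0.1055  0.0047] [179.9   0.   88.2] q [-13.  -3. -23.  70.  -0.  79.] t 21.95
```

```bash
python3 -m handwheel '[{"tx":0,"ty":0,"tz":-0.035,"ax":0,"ay":0,"az":0,"jaw":-1},{"tx":0,"ty":0,"tz":-0.05,"ax":0,"ay":0,"az":0,"jaw":-1},{"tx":0,"ty":0,"tz":-0.04,"ax":0,"ay":0,"az":0,"jaw":-1},{"tx":0.035,"ty":0.006,"tz":0,"ax":0,"ay":0,"az":0,"jaw":-1},{"tx":0.055,"ty":0.0095,"tz":0,"ax":0,"ay":0,"az":0,"jaw":-1},{"tx":0.055,"ty":0.0095,"tz":0,"ax":0,"ay":0,"az":0,"jaw":-1},{"tx":0.055,"ty":0.0095,"tz":0,"ax":0,"ay":0,"az":0,"jaw":-1},{"tx":0.055,"ty":0.0095,"tz":0,"ax":0,"ay":0,"az":0,"jaw":-1},{"tx":0.055,"ty":0.0095,"tz":0,"ax":0,"ay":0,"az":0,"jaw":-1},{"tx":0.03,"ty":0.005,"tz":0,"ax":0,"ay":0,"az":0,"jaw":-1}]' 30
python3 - <<'E'
from h import *
go((.545,.286,.02),88.2)
c=shot('wrist','w7.png')
E
```

```text
time: 23.2
ee_pos: [0.5334, 0.2354, 0.1283]
tcp_rot: [180.0, -0.0, 88.3]
wrist_force: [0.1, -0.3, 0.1]
opening: 0.0344
grasp_force: 30.2
88.2 az 0.1 shift [0.0509 0.01   0.1083] at [0.5334 0.2354 0.1283] [180.   -0.   88.3] q [ 24.   9.   3.  84.   0. 115.] t 23.2
```

View pics/w7.png

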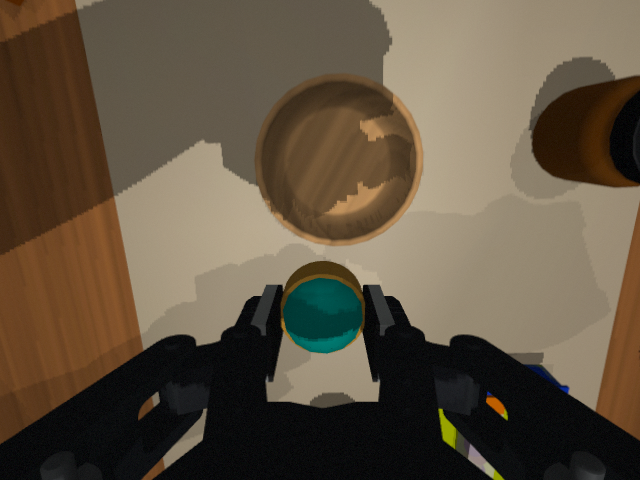

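The bowl rim is centred at (340,160), and the turquoise pendant is held at (323,313).

```bash
python3 - <<'E'
from h import *
c=shot('wrist');c=shot('wrist')
h=cv2.cvtColor(c['color'],cv2.COLOR_RGB2HSV)
p=onz(c,[(256,160),(423,160),(340,74),(340,246)],.034);print(p.round(3).tolist())
go((p[0,0]/2+p[1,0]/2,(p[2,1]+p[3,1])/2,.018),88.2)
E
```

```text
[[0.492, 0.293, 0.034], [0.601, 0.29, 0.034], [0.548, 0.343, 0.034], [0.546, 0.233, 0.034]]
88.2 az 0.1 shift [0.0548 0.0119 0.11  ] at [0.5331 0.2339 0.128 ] [-180.     0.    88.3] q [ 24.   9.   3.  84.  -0. 115.] t 23.35
```

Rim measures 109–110 mm across (112 expected) and is centred at (0.547, 0.288).

```bash
python3 -m handwheel '[{"tx":0.03,"ty":0.006,"tz":0,"ax":0,"ay":0,"az":0,"jaw":-1},{"tx":0.024,"ty":0.006,"tz":0,"ax":0,"ay":0,"az":0,"jaw":-1},{"tx":0,"ty":0,"tz":0.035,"ax":0,"ay":0,"az":0,"jaw":-1},{"tx":0,"ty":0,"tz":0.035,"ax":0,"ay":0,"az":0,"jaw":-1},{"tx":0,"ty":0,"tz":0.025,"ax":0,"ay":0,"az":0,"jaw":-1},{"tx":0,"ty":0,"tz":0.015,"ax":0,"ay":0,"az":0,"jaw":-1},{"tx":0,"ty":0,"tz":0.002,"ax":0,"ay":0,"az":0,"jaw":-1},{"tx":0,"ty":0,"tz":0,"ax":0,"ay":0,"az":0,"jaw":-1},{"tx":0,"ty":0,"tz":0,"ax":0,"ay":0,"az":0,"jaw":-1},{"tx":0,"ty":0,"tz":0,"ax":0,"ay":0,"az":0,"jaw":-1}]' 30
```

```text
time: 24.6
ee_pos: [0.5473, 0.2866, 0.0171]
tcp_rot: [179.9, -0.0, 88.2]
wrist_force: [-0.1, -0.7, -0.4]
opening: 0.0347
grasp_force: 30.2
```

```bash
python3 -m handwheel '[{"tx":0,"ty":0,"tz":0.004,"ax":0,"ay":0,"az":0,"jaw":-1},{"tx":0,"ty":0,"tz":0,"ax":0,"ay":0,"az":0,"jaw":-1},{"tx":0,"ty":0,"tz":0,"ax":0,"ay":0,"az":0,"jaw":0.08},{"tx":0,"ty":0,"tz":0,"ax":0,"ay":0,"az":0,"jaw":0.08},{"tx":0,"ty":0,"tz":0,"ax":0,"ay":0,"az":0,"jaw":0.08},{"tx":0,"ty":0,"tz":-0.02,"ax":0,"ay":0,"az":0,"jaw":0.08},{"tx":0,"ty":0,"tz":-0.04,"ax":0,"ay":0,"az":0,"jaw":0.08},{"tx":0,"ty":0,"tz":-0.06,"ax":0,"ay":0,"az":0,"jaw":0.08},{"tx":-0.03,"ty":0,"tz":0,"ax":0,"ay":0,"az":0,"jaw":1},{"tx":-0.05,"ty":0,"tz":0,"ax":0,"ay":0,"az":0,"jaw":1}]' 30
python3 - <<'E'
from h import *
c=shot('wrist','w8.png')
go((.421,-.303,.137),88.2)
E
```

```text
time: 25.85
ee_pos: [0.545, 0.2068, 0.1348]
tcp_rot: [179.8, -0.1, 88.3]
wrist_force: [0.7, -0.8, 0.5]
opening: 0.0798
grasp_force: 0.0
88.2 az -0.0 shift [-0.5079 -0.1076 -0.0024] at [0.5445 0.2013 0.1346] [1.799e+02 1.000e-01 8.820e+01] q [ 20.   8.   3.  85.  -0. 112.] t 25.9
```

View pics/w8.png

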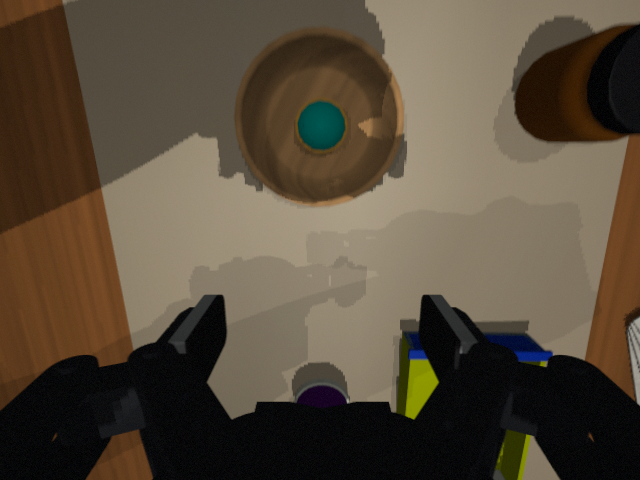

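The turquoise pendant lies flat in the wooden bowl, at (321,126). Next is the red one.

```bash
python3 -m handwheel '[{"tx":-0.05,"ty":-0.0106,"tz":0,"ax":0,"ay":0,"az":0,"jaw":1},{"tx":-0.05,"ty":-0.0106,"tz":0,"ax":0,"ay":0,"az":0,"jaw":1},{"tx":-0.05,"ty":-0.0106,"tz":0,"ax":0,"ay":0,"az":0,"jaw":1},{"tx":-0.05,"ty":-0.0106,"tz":0,"ax":0,"ay":0,"az":0,"jaw":1},{"tx":-0.05,"ty":-0.0106,"tz":0,"ax":0,"ay":0,"az":0,"jaw":1},{"tx":-0.05,"ty":-0.0106,"tz":0,"ax":0,"ay":0,"az":0,"jaw":1},{"tx":-0.05,"ty":-0.0106,"tz":0,"ax":0,"ay":0,"az":0,"jaw":1},{"tx":-0.05,"ty":-0.0106,"tz":0,"ax":0,"ay":0,"az":0,"jaw":1},{"tx":-0.05,"ty":-0.0106,"tz":0,"ax":0,"ay":0,"az":0,"jaw":1},{"tx":-0.05,"ty":-0.0106,"tz":0,"ax":0,"ay":0,"az":0,"jaw":1}]' 30
python3 -m handwheel '[{"tx":0,"ty":0,"tz":0,"ax":0,"ay":0,"az":0,"jaw":1},{"tx":0,"ty":0,"tz":0,"ax":0,"ay":0,"az":0,"jaw":1},{"tx":0,"ty":0,"tz":0,"ax":0,"ay":0,"az":0,"jaw":1},{"tx":0,"ty":0,"tz":0,"ax":0,"ay":0,"az":0,"jaw":1},{"tx":0,"ty":0,"tz":0,"ax":0,"ay":0,"az":0,"jaw":1},{"tx":0,"ty":0,"tz":0,"ax":0,"ay":0,"az":0,"jaw":1},{"tx":0,"ty":0,"tz":0,"ax":0,"ay":0,"az":0,"jaw":1},{"tx":0,"ty":0,"tz":0,"ax":0,"ay":0,"az":0,"jaw":1},{"tx":0,"ty":0,"tz":0,"ax":0,"ay":0,"az":0,"jaw":1},{"tx":0,"ty":0,"tz":0,"ax":0,"ay":0,"az":0,"jaw":1}]' 30
python3 - <<'E'
from h import *
c=shot('wrist','w9.png')
h=cv2.cvtColor(c['color'],cv2.COLOR_RGB2HSV);m=cv2.inRange(h,(0,180,80),(4,255,255))
n,l,s,ce=cv2.connectedComponentsWithStats(m)
for i in range(1,n):
    if s[i,4]>200:
        p=onz(c,ce[i],.019)[0];print(s[i],ce[i].round(0),p.round(3)); go((p[0],p[1],.003),88.2)
E
```

```text
time: 27.15
ee_pos: [0.4225, -0.2918, 0.1341]
tcp_rot: [179.9, 0.1, 88.2]
wrist_force: [-0.1, -0.4, -0.3]
opening: 0.0858
grasp_force: 0.0
time: 28.4
ee_pos: [0.4229, -0.2901, 0.1323]
tcp_rot: [-180.0, -0.0, 88.2]
wrist_force: [-0.3, 0.4, -0.3]
opening: 0.0851
grasp_force: 0.0
[ 299  183   43   43 1406] [320. 204.] [ 0.423 -0.266  0.019]
88.2 az 0.0 shift [ 0.0243 -0.0009  0.1293] at [ 0.4229 -0.29    0.1323] [-180.    -0.    88.2] q [-34.  -1.  -7.  84.  -0.  57.] t 28.45
```

View pics/w9.png

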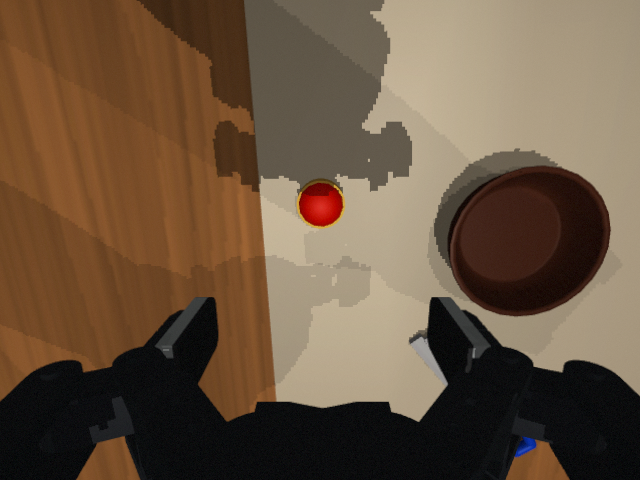

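The red pendant is at (320,204), the clay bowl rim is centred near (530,241), and the scissor tip at (415,340) is well clear.

```bash
python3 - <<'E'
from h import *
c=shot('wrist');print(onz(c,[(452,241),(609,228),(535,167),(525,315),(530,241)],.034).round(3).tolist(),onz(c,(413,340),.005).round(3))
E
python3 -m handwheel '[{"tx":0.024,"ty":-0.001,"tz":0,"ax":0,"ay":0,"az":0,"jaw":1},{"tx":0,"ty":0,"tz":0.045,"ax":0,"ay":0,"az":0,"jaw":1},{"tx":0,"ty":0,"tz":0.045,"ax":0,"ay":0,"az":0,"jaw":1},{"tx":0,"ty":0,"tz":0.027,"ax":0,"ay":0,"az":0,"jaw":1},{"tx":0,"ty":0,"tz":0.012,"ax":0,"ay":0,"az":0,"jaw":0.2},{"tx":0,"ty":0,"tz":0,"ax":0,"ay":0,"az":0,"jaw":-1},{"tx":0,"ty":0,"tz":0,"ax":0,"ay":0,"az":0,"jaw":-1},{"tx":0,"ty":0,"tz":0,"ax":0,"ay":0,"az":0,"jaw":-1},{"tx":0,"ty":0,"tz":0,"ax":0,"ay":0,"az":0,"jaw":-1},{"tx":0,"ty":0,"tz":0,"ax":0,"ay":0,"az":0,"jaw":-1}]' 30
python3 -c "
from h import *
go((.57,-.298,.125),88.2)"
```

```text
[[0.515, -0.292, 0.034], [0.623, -0.286, 0.034], [0.567, -0.243, 0.034], [0.573, -0.352, 0.034], [0.57, -0.294, 0.034]] [[ 0.499 -0.389  0.005]]
time: 29.75
ee_pos: [0.4236, -0.2665, 0.0047]
tcp_rot: [179.9, 0.1, 88.2]
wrist_force: [0.1, -0.0, 6.4]
opening: 0.0348
grasp_force: 30.5
88.2 az 0.0 shift [-0.0268  0.1474 -0.1203] at [ 0.4236 -0.2665  0.0047] [1.799e+02 1.000e-01 8.820e+01] q [-32.   0. -20.  70.  -0.  60.] t 29.75
```

```bash
python3 -m handwheel '[{"tx":0,"ty":0,"tz":-0.035,"ax":0,"ay":0,"az":0,"jaw":-1},{"tx":0,"ty":0,"tz":-0.05,"ax":0,"ay":0,"az":0,"jaw":-1},{"tx":0,"ty":0,"tz":-0.035,"ax":0,"ay":0,"az":0,"jaw":-1},{"tx":-0.006,"ty":0.03,"tz":0,"ax":0,"ay":0,"az":0,"jaw":-1},{"tx":-0.007,"ty":0.045,"tz":0,"ax":0,"ay":0,"az":0,"jaw":-1},{"tx":-0.007,"ty":0.045,"tz":0,"ax":0,"ay":0,"az":0,"jaw":-1},{"tx":-0.006,"ty":0.026,"tz":0,"ax":0,"ay":0,"az":0,"jaw":-1},{"tx":0,"ty":0,"tz":0.03,"ax":0,"ay":0,"az":0,"jaw":-1},{"tx":0,"ty":0,"tz":0.02,"ax":0,"ay":0,"az":0,"jaw":-1},{"tx":0,"ty":0,"tz":0,"ax":0,"ay":0,"az":0,"jaw":-1}]' 30
python3 -c "
from h import *
go((.569,-.297,.013),88.2)"
```

```text
time: 31.0
ee_pos: [0.567, -0.2961, 0.0717]
tcp_rot: [-179.8, -0.1, 88.2]
wrist_force: [0.0, -1.4, 0.4]
opening: 0.0339
grasp_force: 30.2
88.2 az 0.0 shift [-0.0008  0.0021  0.0587] at [ 0.567  -0.2961  0.0717] [-1.798e+02 -1.000e-01  8.820e+01] q [-28.  17.   7.  80.  -0.  64.] t 31.0
```

```bash
python3 -m handwheel '[{"tx":0,"ty":0.001,"tz":0.025,"ax":0,"ay":0,"az":0,"jaw":-1},{"tx":0,"ty":0,"tz":0.02,"ax":0,"ay":0,"az":0,"jaw":-1},{"tx":0,"ty":0,"tz":0.012,"ax":0,"ay":0,"az":0,"jaw":-1},{"tx":0,"ty":0,"tz":0,"ax":0,"ay":0,"az":0,"jaw":-1},{"tx":0,"ty":0,"tz":0,"ax":0,"ay":0,"az":0,"jaw":0.08},{"tx":0,"ty":0,"tz":0,"ax":0,"ay":0,"az":0,"jaw":0.08},{"tx":0,"ty":0,"tz":0,"ax":0,"ay":0,"az":0,"jaw":0.08},{"tx":0,"ty":0,"tz":-0.02,"ax":0,"ay":0,"az":0,"jaw":0.08},{"tx":0,"ty":0,"tz":-0.04,"ax":0,"ay":0,"az":0,"jaw":0.08},{"tx":0,"ty":0,"tz":-0.06,"ax":0,"ay":0,"az":0,"jaw":0.08}]' 30
python3 -m handwheel '[{"tx":0,"ty":-0.04,"tz":-0.01,"ax":0,"ay":0,"az":0,"jaw":0.08},{"tx":0,"ty":-0.06,"tz":-0.01,"ax":0,"ay":0,"az":0,"jaw":0.08},{"tx":0,"ty":-0.06,"tz":-0.01,"ax":0,"ay":0,"az":0,"jaw":0.08},{"tx":0,"ty":-0.05,"tz":-0.01,"ax":0,"ay":0,"az":0,"jaw":0.08},{"tx":0,"ty":0,"tz":0,"ax":0,"ay":0,"az":0,"jaw":0.08},{"tx":0,"ty":0,"tz":0,"ax":0,"ay":0,"az":0,"jaw":0.08},{"tx":0,"ty":0,"tz":0,"ax":0,"ay":0,"az":0,"jaw":0.08},{"tx":0,"ty":0,"tz":0,"ax":0,"ay":0,"az":0,"jaw":0.08},{"tx":0,"ty":0,"tz":0,"ax":0,"ay":0,"az":0,"jaw":0.08},{"tx":0,"ty":0,"tz":0,"ax":0,"ay":0,"az":0,"jaw":0.08}]' 30
python3 - <<'E'
from h import *
S=shot('scene')['color'];D=shot('side')['color']
cv2.imwrite('pics/end.png',np.vstack([cv2.resize(S[175:335,90:510],(800,304)),cv2.resize(D[140:460,180:560],(352,296),interpolation=cv2.INTER_CUBIC)[:, :352].repeat(1,0) if 0 else np.hstack([cv2.resize(D[150:390,180:490],(382,296)),np.zeros((296,418,3),np.uint8)])])[:,:,::-1])
E
```

```text
time: 32.25
ee_pos: [0.568, -0.2962, 0.1376]
tcp_rot: [-179.9, -0.0, 88.2]
wrist_force: [0.9, 0.1, 0.1]
opening: 0.0458
grasp_force: 0.0
time: 33.5
ee_pos: [0.3591, -0.2899, 0.1761]
tcp_rot: [-180.0, -0.0, 88.2]
wrist_force: [-0.5, -0.4, -0.0]
opening: 0.046
grasp_force: 0.0
```

View pics/end.png

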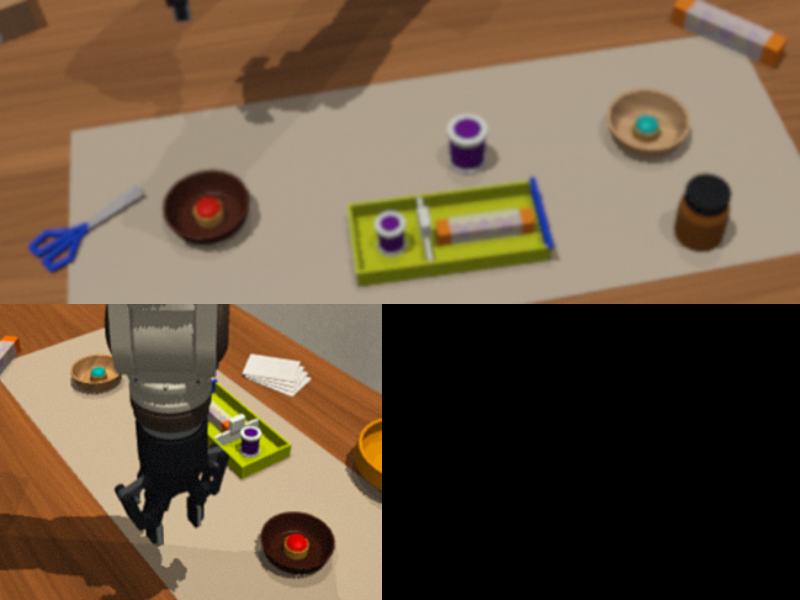

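Every piece is where it belongs. In the scene crop, the case lies flat in the blue-end bay (485,225), the spool is upright in the other bay (390,232), red is in the clay bowl (208,208) and turquoise is in the wooden bowl (648,126). The jar and scissors look untouched, and the gripper is clear.

```bash
python3 -c "
from h import *
print(workorder.job_done())"
```

```text
the job is handed in; nothing more can be done
None
```

I handed the job in at about 34 s: the divider is slid, the bead case and spool are in their bays and both pendants are in their bowls. In the last pictures the jar and scissors look untouched, but the hand-in reported no verdict.

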